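Set the vial clamp to its gauge blade with the thumbwheel

ROBOT

A 6-joint arm with a two-finger parallel gripper is mounted at the origin on the work surface. World frame = base frame: x ahead of the robot, y to its left, z up, the work surface at z = 0. Lengths are in m, angles in rad, forces in N, time in s.
With the tool pointing down it reaches from about 0.325 to 0.9 m from the base axis. Payload 6.1 kg.
Tool frame: the origin (TCP) lies midway between the tips of the shut fingers; the grasp point (between the pads) lies 19 mm behind it; x points along the fingers, y is the direction in which the jaws open and shut, and the axes are right-handed (so a half turn about x gives the same grasp; the last joint's range is limited). The gripper opens to 85 mm and grips with 20 to 120 N. Pads are 22 mm wide; open, the fingers measure 114 mm over their backs; the gripper's body (76 mm by 85 mm) begins 54 mm behind the grasp point. The pads swing forward as they close: fully open they stand 13 mm farther back than shut.
Start: joints at [1.002, 0.22, 1.526, -0, 1.395, -0.126], TCP at [0.268, 0.565, 0.231] pointing down, gripper open.
Joint ranges: [-2.98, 2.98], [-0.91, 2.08], [0.09, 2.57], [-1.24, 4.39], [0.2, 2.65], [-2.68, 2.68]. Speed limits (rad/s): [2.57, 2.57, 3.01, 3.14, 3.14, 3.14].

INTERFACE

Orientations are given as [roll, pitch, yaw] about the fixed x, y, z axes, in that order (R = Rz(yaw) Ry(pitch) Rx(roll)).
In Python, from plant import movep, move_l, set_joints, gripper_to, hold, inverse_kinematics, observe, get_image, get_calibration, Unreachable, job_done gives the robot as it stands. Calls block until the motion is done:
- movep(position, orientation): joint-space move of the TCP to a pose.
- move_l(position, feed=0.15, rotation=None, max_force=None): straight line of the TCP; rotation=None keeps the orientation; feed is the mean speed in m/s. With max_force (N) it stops when the force on the tool has changed by that much, and returns True; else False.
- set_joints(angles): joint-space move.
- gripper_to(opening, f_grip=None): finger opening in m; f_grip is the grip in N (None keeps the last); returns when the fingers have stopped.
- hold(seconds).
- inverse_kinematics(position, orientation): joint angles nearest the present ones, or None.
- observe(): the state.
- get_image(name): name is "side" or "top" or "wrist"; returns (picture, depth): 480x640x3 uint8, red, green, blue; 480x640 float32, m along the optical axis (not along the pixel's ray), 0 where there is no reading.
- get_calibration(name): a dict with "intrinsics" (3x3 intrinsics, pixels), "world_from_camera" (4x4, takes a point from camera to world coordinates). Camera axes: x right, y down, z forward; pixel columns grow to the right and rows downward; lengths in m; the calibration is good to about 2 mm. A picture is of the moment at which its call begins: read the wrist's pose just before it. get_calibration takes no time and is no camera call; for the wrist camera it gives the pose at the moment of the call.
A pose or a line that the arm cannot do raises Unreachable and nothing moves.
- job_done(): hands the job in, once; it reports no verdict.
The state is a dict: "time_s": time; "q": joint angles; "joint_velocities": joint speeds; "joint_torque": joint torques, N m; "eef_pos": TCP position; "tcp_rot": TCP orientation; "ft_force": force on the tool from outside, world axes, zero at the start; "torque": the same for the moment, N m; "opening": finger opening in m.
Only numpy, scipy, OpenCV 4.12 (cv2) and the standard library are available. Lean on these libraries where they do the work, as an engineer would, in place of code of your own. Each camera call takes 0.05 s, during which the arm holds its last target. There are 200 camera calls.

TASK

Close the vial clamp to its gauge: with a fingertip on top of the knurled wheel, lightly roll the wheel away from the robot, stroke after stroke, until the gripping face of the sliding jaw is in line with the thin upright gauge blade on the rail beside it, then move clear. Move the jaw only by the wheel, without touching jaw or gauge, and squeeze or lift nothing. Leave the vial standing in the clamp and everything else on the bench where it is.

Things in the scene. Friction and masses are not known exactly. Their poses are not given: they have to be found in the camera images.
- clamp: vial clamp, fixed to the bench: grey bed 76 (x) by 176 mm (y), 18 mm high; at its -y end a fixed steel jaw (face at y -60 mm, top 50 mm above the bench), then a sliding steel jaw, at its +y end a blue housing with the wheel. Origin on the bench under the bed; y along the screw from fixed jaw to wheel, x across it, away from the robot within 30 degrees, z up
- axle: the knurled steel wheel on its axle: 60 mm across, 24 mm wide; origin at its centre, 45 mm above the bench, at x 0, y 63 mm of the clamp; axle along the clamp's y. Sprung: wheel and sliding jaw yield together straight down up to 6 mm, 2 N to start plus 1.2 N per mm; pressed 3 mm, it rolls by friction. These axes are the clamp's and do not turn with the wheel
- wheel_top (a point): highest point of the wheel, 75 mm above the bench when not pressed. Only the wheel's crown is bare: it stands 13 mm above the two 7 mm cheeks beside it (tops 62 mm above the bench, 39 mm apart centre to centre). The point sinks with the axle and does not turn with the wheel
- wheel (a joint): turn of the wheel in rad, 0 to 2 at the start; grows as its top rolls to the clamp's +x (away from the robot), which closes the jaw by 5 mm per rad: 1 mm for each 6 mm that a fingertip drags the crown without slip. Stays where it is left
- jaw: sliding steel jaw, 64 (x) by 16 mm (y), 25 mm high, top 50 mm above the bench, hung 7 mm over the bed; origin on the bed below the middle of its gripping face (towards -y). It closes towards -y; gap to the fixed jaw 60 to 70 mm at the start. The robot must not touch it
- jaw_edge (a point): upper corner of the sliding jaw's gripping face, at the jaw's end next to the gauge rail (clamp's +x side), 50 mm above the bench
- gauge: black gauge block, 12 by 20 mm, 10 mm high, carrying the blade, on the rail along the clamp's far (+x) side; held by friction, must not be touched or shifted. Origin under its centre, 12 mm above the bench
- gauge_blade (a point): top of the upright black gauge blade, 2 mm thick (y), 10 mm wide (x), top 50 mm above the bench, on the middle of its thickness, at its edge next to the jaw. The jaw is set when jaw_edge has the same y as this point in the clamp's frame, within 2.5 mm; the gap is then 40 to 50 mm, different each time
- vial: glass vial with white cap, 26 mm across, 54 mm tall, standing loose on the bed between the jaws, near the fixed jaw, its top 72 mm above the bench; the jaw set to the gauge leaves it free. Origin under its centre
- spare_vial: spare glass vial with white cap, 26 mm across, 54 mm tall, standing loose on the bench beside the clamp; origin under its centre
- cap_a: loose white screw cap, 24 mm across, 12 mm tall, lying on the bench on the robot's side of the clamp; origin under its centre
- cap_b: second loose white screw cap, same size, also on the robot's side; origin under its centre
- flask: conical glass flask, 84 mm across the foot, 116 mm tall, standing loose to the left or right of the clamp; origin under its centre
- jar: brown glass jar with white lid, 56 mm across, 75 mm tall, standing loose on the bench; origin under its centre
- dish: shallow open steel dish, 110 mm across, 20 mm tall, lying loose on the left of the bench; origin under its centre
There are look-alikes about, which are no part of the job. Leave any turquoise look-alike of the clamp alone.

How it is judged:
By the outcome, as a careful person would: the job done as asked, in the order asked, and still so for the second after the job is handed in, with the robot touching nothing.
It also fails if it takes over 54 s, if anything falls off the work surface, if the arm or the gripper's body presses on something with over 40 N, if the wrist force passes 120 N, or if a joint passes its speed limit or range.

## Working session

There is one attempt and no reset: what is moved stays moved. The work goes in short steps, each a Python script; the robot and the scene stay as the last script left them, time stands still between calls to the robot, and variables do not carry over. Pictures are saved under pics/ and viewed, on a budget of 10 in all, crops included, one or two more only if the job needs it, and the job is handed in when it is done.

```bash
ls; mkdir -p pics; cat > h.py <<'E'
import numpy as np, cv2
from plant import *
def snap(n,f):
    c=get_calibration(n); im,d=get_image(n)
    cv2.imwrite(f'pics/{f}.png',cv2.cvtColor(im,cv2.COLOR_RGB2BGR)); np.savez(f'pics/{f}.npz',im=im,d=d,K=c['intrinsics'],T=c['world_from_camera'])
def load(f): return np.load(f'pics/{f}.npz')
def ray(s,u,v):
    r=s['T'][:3,:3]@np.linalg.inv(s['K'])@[u,v,1]; return s['T'][:3,3],r
def onz(s,u,v,z):
    o,r=ray(s,u,v); return o+r*(z-o[2])/r[2]
def pt(s,u,v):
    o,r=ray(s,u,v); return o+r*s['d'][int(v),int(u)]
E
python3 - <<'E'
from h import *
for n in('top','side'): snap(n,n+'0'); s=load(n+'0'); print(n,s['K'].round(1).tolist(),s['T'].round(3).tolist())
o=observe(); print(o['time_s'],o['eef_pos'],o['tcp_rot'],o['opening'],o['ft_force'])
E
```

```text
pics
top [[523.6, 0.0, 322.9], [0.0, 523.6, 241.7], [0.0, 0.0, 1.0]] [[0.009, -0.997, 0.082, 0.351], [-1.0, -0.009, 0.008, 0.02], [-0.008, -0.082, -0.997, 1.41], [0.0, 0.0, 0.0, 1.0]]
side [[490.3, 0.0, 314.1], [0.0, 490.3, 240.0], [0.0, 0.0, 1.0]] [[0.938, -0.191, 0.29, 0.178], [-0.347, -0.47, 0.812, -0.84], [-0.019, -0.862, -0.507, 0.625], [0.0, 0.0, 0.0, 1.0]]
0.1 [0.26746894 0.56427897 0.23031511] [-1.70328538  1.5690419  -2.14604758] 0.08543951578170332 [-0.23662511  0.74414415 -0.61642131]
```

View pics/top0.png

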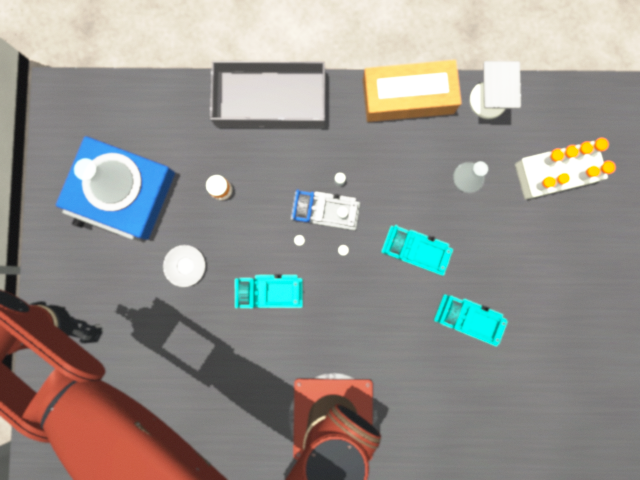

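View pics/side0.png

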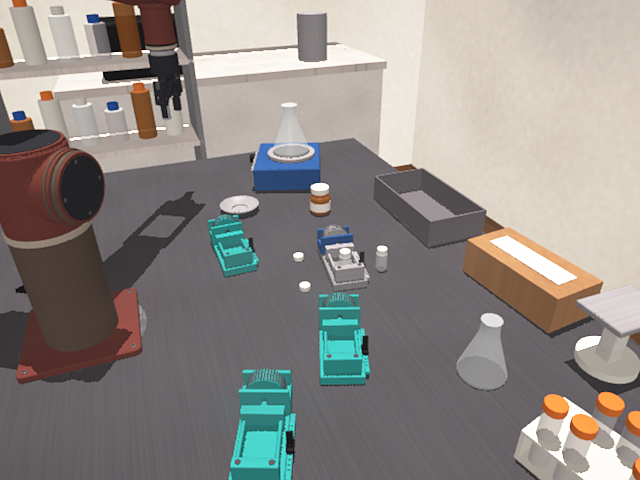

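The real clamp is the grey bed with the blue housing at top-view pixels (293–360, 190–228), with its wheel near (303,207). The three turquoise ones at (268,292), (418,250) and (472,320) are look-alikes. The vial stands at (343,212), the spare at (340,178) and the caps at (299,240) and (343,250). Next I'll get a rough pose and move the wrist camera near.

```bash
python3 - <<'E'
from h import *
s=load('top0'); d=s['d']; 
v,u=np.mgrid[0:480,0:640]; P=(np.stack([u,v,np.ones_like(u)],-1)@np.linalg.inv(s['K']).T*d[...,None])@s['T'][:3,:3].T+s['T'][:3,3]
m=np.zeros((480,640),np.uint8); m[184:232,286:364]=1
m=m*((P[...,2]>0.010)&(d>0))
n,l,st,c=cv2.connectedComponentsWithStats(m.astype(np.uint8)); k=1+st[1:,4].argmax(); M=l==k
print(st[k]); q=P[M]; r=cv2.minAreaRect((q[:,:2]*1000).astype(np.float32)); print('rect mm',r)
hsv=cv2.cvtColor(s['im'],cv2.COLOR_RGB2HSV); b=M&(hsv[...,0]>105)&(hsv[...,0]<130)&(hsv[...,1]>130)
print('blue',b.sum(),P[b].mean(0), 'max z',q[:,2].max(), P[M&(P[...,2]>.067)].mean(0))
# provisional
hb=P[b][:,:2].mean(0); ctr=np.array(r[0])/1000; e=hb-ctr; yaw=np.arctan2(e[1],e[0])-np.pi/2; print('yaw',np.degrees(yaw))
o=observe(); R=cv2.Rodrigues(np.zeros(3))[0]
from scipy.spatial.transform import Rotation as Ro
Rt=Ro.from_euler('xyz',o['tcp_rot']).as_matrix(); print(Rt.round(3)); cw=get_calibration('wrist'); T=cw['world_from_camera']; print('cam in tool',(Rt.T@(T[:3,3]-o['eef_pos'])).round(3),(Rt.T@T[:3,:3]).round(3).tolist(),cw['intrinsics'].round(1).tolist())
E
```

```text
[ 291  189   69   41 1994]
rect mm ((554.1069946289062, 26.778305053710938), (176.33937072753906, 85.01008605957031), 81.46700286865234)
blue 187 [0.5558169  0.08375376 0.04993997] max z 0.08197287744435866 [0.5527375  0.05633209 0.07259801]
yaw -1.7190044168501
[[-0.001  0.428  0.904]
 [-0.001  0.904 -0.428]
 [-1.    -0.002 -0.   ]]
cam in tool [-0.142 -0.001 -0.066] [[-0.001, -0.259, 0.966], [1.0, -0.001, 0.001], [0.001, 0.966, 0.259]] [[408.9, 0.0, 312.8], [0.0, 408.9, 241.9], [0.0, 0.0, 1.0]]
```

```bash
cat >> h.py <<'E'
from scipy.spatial.transform import Rotation as Ro
def axes(yaw):
    X=np.array([np.cos(yaw),np.sin(yaw),0]); return X,np.array([-X[1],X[0],0])
def rpy(yaw):
    X,Y=axes(yaw); return Ro.from_matrix(np.stack([[0,0,-1],Y,X],1)).as_euler('xyz')
E
python3 - <<'E'
from h import *
yaw=-np.radians(8.5); X,Y=axes(yaw)
C=np.array([.5496,.0275,0]); gripper_to(0.0,20)
movep(C+.045*Y-.01*X+[0,0,.16],rpy(yaw)); hold(.2)
snap('wrist','w1'); o=observe(); print(o['time_s'],o['eef_pos'],o['opening'],o['ft_force'])
E
```

```text
3.1667 [0.54635928 0.07406966 0.16006734] 0.0003447744496825032 [0.03023327 0.02382395 0.03008331]<sys>:0: UserWarning: Gimbal lock detected. Setting third angle to zero since it is not possible to uniquely determine all angles.
```

View pics/w1.png

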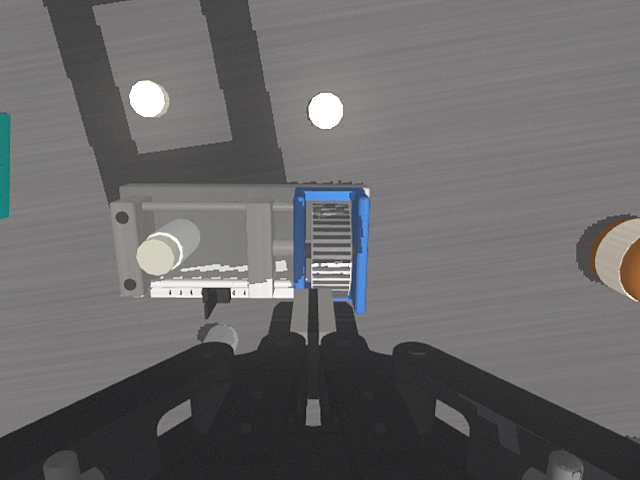

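The clamp is confirmed from near: the wheel is at (331,245), the blue housing spans columns 295–368, the sliding jaw spans columns 248–273, the vial cap is at (158,255), and the gauge is near (210,300). I'll enlarge the crop to locate the blade and jaw edge.

```bash
python3 - <<'E'
from h import *
s=load('w1'); im=cv2.imread('pics/w1.png')[180:330,100:300]
cv2.imwrite('pics/w1c.png',cv2.resize(im,None,fx=4,fy=4,interpolation=cv2.INTER_CUBIC))
X,Y=axes(-np.radians(8.5))
# depth along few pixels -> world -> provisional clamp coords
C=np.array([.5496,.0275,0])
for n,u,v in [('jaw face',250,240),('jaw mid',260,240),('jaw mid far',260,285),('wheel',331,230),('wheel',331,245),('fix',128,250),('blue corner',300,195),('cheekR',362,250),('cap',158,255)]:
    p=pt(s,u,v)-C; print(n,u,v,(np.array([p@X,p@Y,p[2]])*1000).round(1))
E
```

```text
jaw face 250 240 [-9.6  5.2 50.1]
jaw mid 260 240 [-9.8 11.7 50.9]
jaw mid far 260 285 [21.  10.6 50.3]
wheel 331 230 [-20.7  55.9  69.3]
wheel 331 245 [-13.   55.8  74.6]
fix 128 250 [ -2.9 -73.4  50. ]
blue corner 300 195 [-39.4  37.5  56.6]
cheekR 362 250 [-6.2 75.5 61.4]
cap 158 255 [ -6.1 -46.   71.6]
```

View pics/w1c.png

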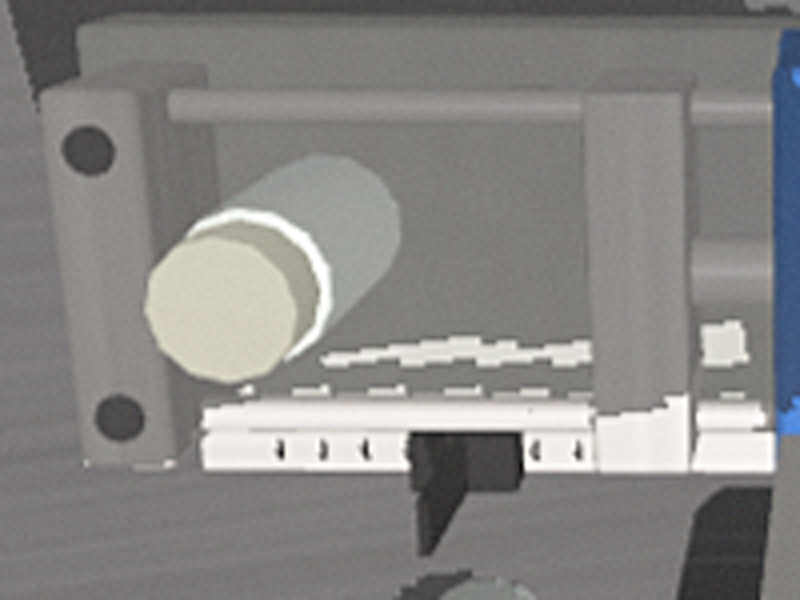

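```bash
cat >> h.py <<'E'
def cloud(s):
    v,u=np.mgrid[0:480,0:640]
    return (np.stack([u,v,np.ones_like(u)],-1)@np.linalg.inv(s['K']).T*s['d'][...,None])@s['T'][:3,:3].T+s['T'][:3,3]
E
python3 - <<'E'
from h import *
s=load('w1'); P=cloud(s); g=cv2.cvtColor(s['im'],cv2.COLOR_RGB2GRAY); C=np.array([.5496,.0275,0])
# yaw from fixed jaw left edge / jaw edges / bed near edge, on their planes
def line(a,b,z):
    p,q=[onz(s,100+x/4,180+y/4,z) for x,y in(a,b)]; d=q-p; return p,q,np.degrees(np.arctan2(d[1],d[0]))
print('jaw face',line((584,92),(597,470),.05))
print('jaw back',line((688,92),(690,470),.05))
print('fixed back',line((45,95),(86,463),.05))
print('fixed face',line((140,95),(176,463),.05))
X,Y=axes(-np.radians(8.5))
Q=P-C; q=np.stack([Q@X,Q@Y,Q[...,2]],-1)*1000
for v in range(286,321,2): print(v,[tuple(q[v,u].round(0).astype(int))+(int(g[v,u]),) for u in range(201,219,2)])
# wheel crown
m=(q[...,2]>66)&(q[...,1]>40)&(q[...,1]<85)&(abs(q[...,0])<25); m[290:]=0
w=q[m]; print('wheel y range',np.percentile(w[:,1],[1,50,99]),'x',w[:,0].min(),w[:,0].max()); t=w[(abs(w[:,1]-np.median(w[:,1]))<8)]
A=np.c_[2*t[:,0],2*t[:,2],np.ones(len(t))]; sol=np.linalg.lstsq(A,(t[:,[0,2]]**2).sum(1),rcond=None)[0]; print('circle x,z,r',sol[:2],np.sqrt(sol[2]+sol[0]**2+sol[1]**2))
E
```

```text
jaw face (array([0.517128  , 0.03602091, 0.05      ]), array([0.57966085, 0.02617308, 0.05      ]), np.float64(-8.949582099572364))
jaw back (array([0.51951712, 0.05204525, 0.05      ]), array([0.58193909, 0.04142666, 0.05      ]), np.float64(-9.654155057608488))
fixed back (array([ 0.5052089 , -0.04712365,  0.05      ]), array([ 0.56593787, -0.05727219,  0.05      ]), np.float64(-9.48714323953592))
fixed face (array([ 0.50739084, -0.03248911,  0.05      ]), array([ 0.56813839, -0.04253846,  0.05      ]), np.float64(-9.39326434709648))
286 [(np.int64(27), np.int64(-32), np.int64(38), 233), (np.int64(27), np.int64(-31), np.int64(37), 239), (np.int64(27), np.int64(-29), np.int64(36), 243), (np.int64(26), np.int64(-28), np.int64(38), 243), (np.int64(27), np.int64(-27), np.int64(36), 242), (np.int64(27), np.int64(-25), np.int64(37), 243), (np.int64(27), np.int64(-24), np.int64(37), 243), (np.int64(27), np.int64(-22), np.int64(37), 243), (np.int64(27), np.int64(-21), np.int64(36), 242)]
288 [(np.int64(37), np.int64(-39), np.int64(15), 211), (np.int64(34), np.int64(-35), np.int64(21), 35),
[... 6959 characters left out ...]
 (np.int64(69), np.int64(-34), np.int64(-1), 122), (np.int64(68), np.int64(-32), np.int64(1), 119)]
320 [(np.int64(71), np.int64(-45), np.int64(0), 120), (np.int64(71), np.int64(-43), np.int64(0), 124), (np.int64(71), np.int64(-42), np.int64(-1), 121), (np.int64(70), np.int64(-40), np.int64(0), 123), (np.int64(71), np.int64(-39), np.int64(-1), 121), (np.int64(71), np.int64(-37), np.int64(0), 120), (np.int64(71), np.int64(-35), np.int64(0), 121), (np.int64(71), np.int64(-34), np.int64(0), 124), (np.int64(71), np.int64(-32), np.int64(0), 122)]
wheel y range [44.17093066 55.75201158 67.57601441] x -24.841364915078827 17.256014017018355
circle x,z,r [ -9.34648944 115.47250279] 44.550720130258576
```

Yaw is about −9.35°, and the fixed jaw face gives origin ≈ (0.5476, 0.0217). The jaw face sits at y ≈ +9.5 mm (gap 69.5) and the blade at about −20 mm (gap 40). Both are inside the stated ranges, so about 29.5 mm of closing is needed. I'll do one test stroke first.

```bash
cat >> h.py <<'E'
import warnings; warnings.filterwarnings('ignore')
yaw=-np.radians(9.35); X,Y=axes(yaw); O=np.array([.5476,.0217,0]); RP=rpy(yaw)
def W(x,z,y=.063): return O+x*X+y*Y+[0,0,z]
def measure(f,new=True):
    if new: snap('wrist',f)
    s=load(f); Q=cloud(s)-O; q=np.stack([Q@X,Q@Y,Q[...,2]],-1)*1000
    ok=s['d']>0
    j=q[ok&(abs(q[...,2]-50)<2.5)&(q[...,0]>10)&(q[...,0]<31)&(q[...,1]>-38)&(q[...,1]<32)][:,1]
    b=q[ok&(abs(q[...,2]-49)<3)&(q[...,0]>33.8)&(q[...,0]<46)&(q[...,1]>-32)&(q[...,1]<-8)][:,1]
    r=dict(med8=np.median(j)-8,p1=np.percentile(j,1),blade=np.median(b),bp=np.percentile(b,[3,97]).round(1),n=(len(j),len(b)))
    print(f,{k:np.round(v,1) for k,v in r.items()}); return r
def stroke(a,b,F=5.,feed=.08,zup=.080):
    move_l(W(a,zup),feed=.15); f0=observe()['ft_force']
    hit=move_l(W(a,.0705),feed=.03,max_force=F); z=observe()['eef_pos'][2]
    move_l(W((a+b)/2,z),feed=feed); f1=observe()['ft_force']-f0
    move_l(W(b,z),feed=feed); o=observe(); f2=o['ft_force']-f0
    move_l(W(b,zup),feed=.1)
    print('hit',hit,'z',z.round(4),'f',f1.round(1),f2.round(1),'t',round(observe()['time_s'],2))
E
python3 - <<'E'
from h import *
measure('w1',False)
movep(W(-.015,.085),RP); measure('m0')
stroke(-.015,.015); move_l(W(-.015,.085),feed=.15); measure('m1'); print(observe()['time_s'])
E
```

```text
w1 {'med8': np.float64(8.9), 'p1': np.float64(8.9), 'blade': np.float64(-19.7), 'bp': array([-21.1, -19. ]), 'n': array([722,  68])}Traceback (most recent call last):
  File "<stdin>", line 3, in <module>
  File "h.py", line 30, in measure
    r=dict(med8=np.median(j)-8,p1=np.percentile(j,1),blade=np.median(b),bp=np.percentile(b,[3,97]).round(1),n=(len(j),len(b)))
                                                                           ~~~~~~~~~~~~~^^^^^^^^^^
    return _quantile_unchecked(
        a, q, axis, out, overwrite_input, method, keepdims, weights)
    return _ureduce(a,
                    func=_quantile_ureduce_func,
    ...<5 lines>...
                    overwrite_input=overwrite_input,
                    method=method)
    r = func(a, **kwargs)
    result = _quantile(arr,
                       quantiles=q,
    ...<2 lines>...
                       out=out,
                       weights=wgt)
    slices_having_nans = np.isnan(arr[-1, ...])
                                  ~~~^^^^^^^^^
IndexError: index -1 is out of bounds for axis 0 with size 0
```

View pics/m0.png

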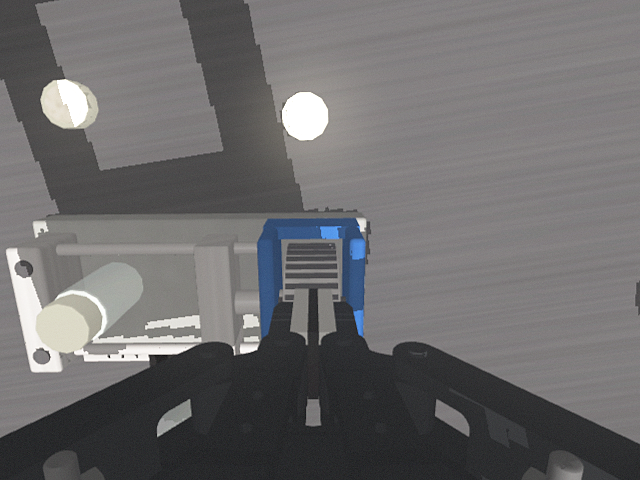

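At low height the gripper hides the blade, but the jaw top (columns 197–237) stays visible, and the tip is centred on the wheel (column 313). I'll track the jaw during strokes and recheck both from above.

```bash
sed -i "s/q\[...,0\]>10)&(q\[...,0\]<31)/q[...,0]>-15)\&(q[...,0]<28)/; s/blade=.*n=(/n=(/; s/print(f,/if len(b): r.update(blade=np.median(b),bp=np.percentile(b,[3,97]).round(1))\n    print(f,/" h.py
python3 - <<'E'
from h import *
measure('w1',False); measure('m0',False)
stroke(-.015,.015); move_l(W(-.015,.085),feed=.15); measure('m1'); print(observe()['time_s'])
E
```

```text
w1 {'med8': np.float64(8.2), 'p1': np.float64(-34.8), 'n': array([1657,   68]), 'blade': np.float64(-19.7), 'bp': array([-21.1, -19. ])}
m0 {'med8': np.float64(7.9), 'p1': np.float64(-35.8), 'n': array([2328,    0])}
hit True z 0.0706 f [0.3 1.2 5.1] [3.2 1.3 5.5] t 5.22
m1 {'med8': np.float64(2.8), 'p1': np.float64(-35.7), 'n': array([2315,    0])}
5.6167
```

Stroke 1 moved the jaw 5.1 mm, as predicted. I'll do four more and then recheck from above.

```bash
sed -i "s/>-38)/>-28)/" h.py
python3 - <<'E'
from h import *
measure('m1',False)
for i in range(4): stroke(-.015,.015)
move_l(W(.015,.10),feed=.15); move_l(W(-.01,.16,.045),feed=.2); hold(.2); measure('w2'); print(observe()['time_s'])
im=cv2.imread('pics/w2.png')[180:330,100:300]
cv2.imwrite('pics/w2c.png',cv2.resize(im,None,fx=4,fy=4,interpolation=cv2.INTER_CUBIC))
E
```

```text
m1 {'med8': np.float64(3.8), 'p1': np.float64(3.9), 'n': array([2056,    0])}
hit True z 0.0704 f [ 0.9 -0.5  5.1] [2.7 0.7 4.6] t 7.2
hit True z 0.0704 f [2.1 0.6 5.6] [3.1 0.9 4.2] t 8.88
hit True z 0.0704 f [-0.7  0.5  5.3] [2.6 1.4 4.2] t 10.57
hit True z 0.0704 f [1.1 1.4 7.3] [2.1 1.7 4.5] t 12.25
w2 {'med8': np.float64(-15.7), 'p1': np.float64(-15.8), 'n': array([1574,   63]), 'blade': np.float64(-19.8), 'bp': array([-21.3, -19. ])}
13.2667
```

View pics/w2c.png

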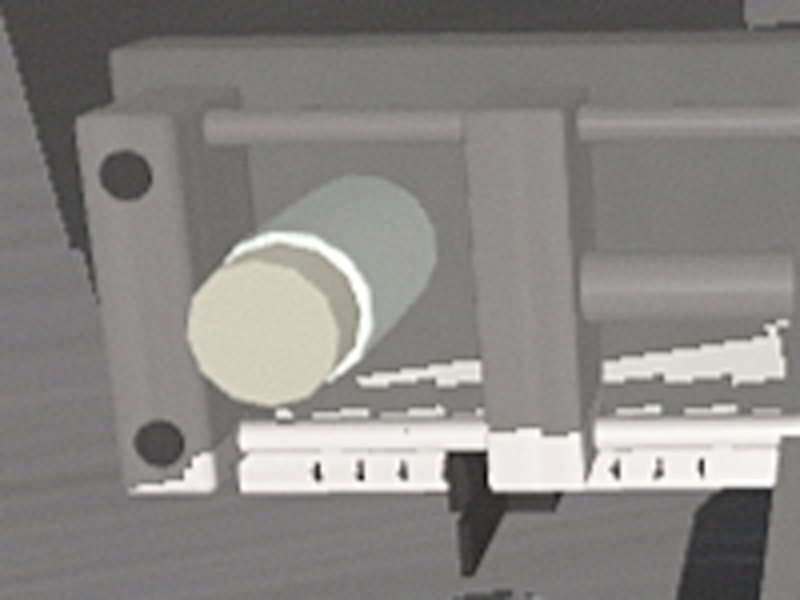

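The jaw's far corner is at crop (488,490) and the blade's top is at about (459–472, 510–575), so the jaw still has roughly 4 mm to close. I'll cross-check by rays, then finish with one sized stroke.

```bash
python3 - <<'E'
from h import *
s=load('w2')
for n,x,y in [('jaw top',468,112),('jaw far',488,490),('blade L',458,516),('blade L far',461,574),('blade R far',473,576),('fixed face far',215,490)]:
    p=onz(s,100+x/4,180+y/4,.05)-O; print(n,(p@X*1e3).round(1),(p@Y*1e3).round(1))
move_l(W(-.012,.09),feed=.2)
stroke(-.012,.0125)
move_l(W(.0125,.10),feed=.15); move_l(W(-.01,.16,.045),feed=.2); hold(.2); measure('w3'); print(observe()['time_s'])
im=cv2.imread('pics/w3.png')[180:330,100:300]
cv2.imwrite('pics/w3c.png',cv2.resize(im,None,fx=4,fy=4,interpolation=cv2.INTER_CUBIC))
E
```

```text
jaw top -31.9 -14.8
jaw far 31.2 -15.3
blade L 35.8 -20.6
blade L far 46.3 -20.7
blade R far 46.7 -18.7
fixed face far 31.2 -60.3
hit True z 0.071 f [1.5 0.8 5.4] [2.5 1.6 4. ] t 15.28
w3 {'med8': np.float64(-19.6), 'p1': np.float64(-19.5), 'n': array([1579,   69]), 'blade': np.float64(-19.7), 'bp': array([-21.2, -19. ])}
16.3
```

View pics/w3c.png

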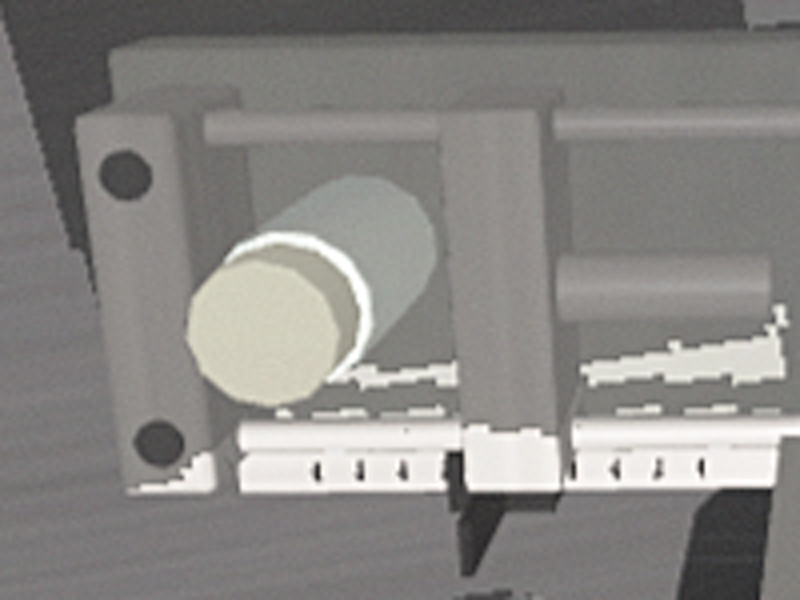

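The jaw's far corner is now at crop (466,490). That is −19.0 mm by rays and −19.6 mm by depth, against the blade middle at −19.7 mm, so it is within 1 mm. The vial cap and gauge pixels haven't moved. I'll raise clear and hand in.

```bash
python3 - <<'E'
from h import *
move_l(W(-.03,.22,.06),feed=.15); hold(.5); snap('top','top1')
a,b=load('top0')['im'],load('top1')['im']
for n,u,v in [('spare',340,178),('capA',299,240),('capB',343,250),('jar',219,187),('dish',184,266),('flask',471,176)]:
    w=slice(v-12,v+12),slice(u-12,u+12); print(n,np.abs(a[w].astype(int)-b[w]).mean().round(1))
o=observe(); print(o['time_s'],o['eef_pos'].round(3),o['ft_force'].round(1)); job_done()
E
```

```text
spare 3.3
capA 3.5
capB 26.7
jar 1.9
dish 1.2
flask 4.1
17.4333 [0.528 0.086 0.22 ] [-0.3  0.2  0.2]
the job is handed in; nothing more can be done
```

I closed the jaw to the gauge using only the wheel: five 30 mm strokes and one 24.5 mm stroke, with about 5 N of pressure on the crown. Then I raised the arm to 0.22 m, clear of everything, and handed in at 17.4 s.

- **Jaw against gauge:** the last close check put the jaw face at y = −19.6 mm by depth and about −19.0 mm from the picture edges. The blade middle is at −19.7 mm, so both are within 1 mm, inside the 2.5 mm tolerance. The gap is about 40 mm.
- **Clamp:** the vial and gauge looked unchanged in the close-up pictures, and the vial is still standing.
- **Rest of the bench:** comparing the top view before and after showed little change at the spare vial, `cap_a`, the jar, the dish and the flask.
- **One check disagreed:** the top-view patch at `cap_b` changed (mean difference 26.7). I think this is the arm or its shadow over that spot, because the tool never came near or below cap height there. I did not look again to confirm it.

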